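Empty the star-wheel feeder into its catch pan

ROBOT

A 6-joint arm with a two-finger parallel gripper is mounted at the origin on a cart in front of the work surface, level with it; the furniture and walls round the work are solid. World frame = base frame: x ahead of the robot, y to its left, z up, the work surface at z = 0. Lengths are in m, angles in rad, forces in N, time in s.
With the tool pointing down it reaches from about 0.275 to 0.775 m from the base axis. Payload 14.6 kg.
Tool frame: the origin (TCP) lies midway between the tips of the shut fingers; the grasp point (between the pads) lies arm.grip_point_offset behind it (arm.grip_point_offset is the distance from the TCP to the grasp point, in m); z points along the fingers, y is the line along which they close (so a half turn about z gives the same grasp; the last joint's range is limited). The gripper opens to 85 mm and grips with 20 to 120 N. Pads are 22 mm wide; open, the fingers measure 114 mm over their backs; the gripper's body (76 mm by 85 mm) begins 54 mm behind the grasp point. The pads swing forward as they close: fully open they stand 13 mm farther back than shut.
Start: joints at [1.125, 0.263, -0.048, 1.259, 0, 1.415], TCP at [0.151, 0.503, 0.231] pointing down, gripper open.
Joint ranges: [-2.65, 2.65], [-0.89, 1.7], [-1.18, 1.37], [-2.13, 2.11], [-1.35, 1.29], [-3.14, 3.14]. Speed limits (rad/s): [1.89, 1.89, 2.57, 2.79, 3.14, 3.14].

INTERFACE

Orientations are given as a 3x3 rotation matrix whose columns are the frame's x, y, z axes.
In Python, from cell import arm, viewer, job gives the robot as it stands. The module is installed in compiled form; this text tells all that it offers.
- The arm moves only by the tool carry_out, never from a script. Its argument "commands" is a list of rows, each a list of 6 numbers: the shift along the world's x, y, z in m, then the turn, a rotation vector about the world's x, y, z in rad. A call has 1 to 20 rows; each row shifts and turns the commanded pose from where the row before left it; what a row does not reach is not made up. A row lasts 1/12 s, in which the tool goes at most 41.7 mm and 7.16 degrees, less where a joint would pass 70% of its speed; a pose out of reach is approached as far as the arm can. A call is refused whole if a number of a shift passes 0.0417 or a number of a turn 0.125, either way. A call with a gripper value outside its range is refused whole. "claw" is the opening in per cent of the stroke, from 0 (shut) to 100 (fully open), set as the call begins (left out, the last holds). The fingers move at their own pace and stop on an object; the grip force is fixed at half the most. Time passes only in rows, so rows that do not move let the fingers close. It gives the time, the measured TCP pose, the force, the opening and the grip force at its end, in the units of the state.
- arm.read_state(): the state, without advancing time (a new reading comes with each control period).
- viewer.camera(name): name is "side" or "top" or "wrist"; returns the picture (384x512x3 uint8, red, green, blue); there is no depth.
- viewer.camera_params(name): a dict with "fovy" (degrees; the focal length in pixels is half the picture's height over the tangent of half this angle, whatever the lens; pixels are square), "cx", "cy" (the principal point, pixels), "T" (4x4, takes a point from camera to world coordinates); the wrist camera has in their place "hand_eye" (4x4, takes a point from camera to tool coordinates, whose origin is the TCP and whose axes are the flange's). Camera axes: x right, y down, z forward; pixel columns grow to the right and rows downward; lengths in m; the calibration is good to about 2 mm. A picture is of the moment at which its call begins: read the wrist's pose just before it. camera_params takes no time and is no camera call.
- job.sign_off(): hands the job in; it is judged then, once.
The state is a dict: "time": time; "joint_positions": joint angles; "qvel": joint speeds; "joint_efforts": joint torques, N m; "position": TCP position; "eef_rot": TCP orientation; "contact_force": force on the tool from outside, world axes, zero at the start; "wrist_torque": the same for the moment, N m; "opening": opening from 0.0 (shut) to 1.0 (fully open); "gripper_force": force on a finger pad.
Only numpy, scipy, OpenCV 4.12 (cv2) and the standard library are available. Lean on these libraries where they do the work, as an engineer would, in place of code of your own. Each camera call takes 0.05 s, during which the arm holds its last target. There are 200 camera calls.

TASK

Empty the hand-cranked feeder: push its steel pan into the bay underneath until it meets the stop, slide the red-tabbed outlet gate fully open, and turn the crank two full turns so that the star wheel sweeps all five briquettes through the outlet into the pan, the crank ending where it was parked. Then slide the gate fully shut and pull the pan right out of the bay with the five briquettes in it, leaving it upright on the bench. Leave the two vials and the white timer beside it where they stand.

Things in the scene. Friction and masses are not known exactly. Their poses are not given: they have to be found in the camera images.
- feeder: Fixed white stand under an aluminium deck 176 x 176 mm (top at z 66 mm); on it a clear drum (79 mm outer radius, top 98 mm) with a blue six-vane star wheel, a bridge along x (top 112 mm) and a grey gearbox (top 128 mm) with the crank on top. Origin: underside centre, on the vertical axis of wheel and crank. Front: its own -y, with outlet, gate tab and, below the deck, the pan bay.
- outlet (a point): Centre of the outlet, a 43 x 49 mm hole in the deck, 49 mm in front (-y) of the crank's axis, 66 mm above the bench. The gate below the deck closes it.
- pan_stop (a point): Middle of the face of the rubber stop at the back of the pan bay, 10 mm above the bench, looking to the feeder's -y. In front of it two feet 14 mm high guide the pan, 106 mm apart, to 87 mm in front of the crank's axis, then flare out to 116 mm. Headroom over the bench in the bay: 44 mm.
- crank (a joint): Angle of the crank about the vertical axis through the feeder's origin, rad, growing anticlockwise seen from above; 0 as parked, with the knob towards the feeder's +y. It turns freely either way with no end stop for five turns and stays where it is left; two turns (4 pi, either way) make one turn of the star wheel.
- crank_grip (a point): Middle of the black crank knob, 55 mm from the crank's axis and 161 mm above the bench. The knob is an upright round handle, 21 to 24 mm thick, from 139 to 180 mm above the bench, that spins freely on its pin; the 15 mm wide steel crank arm lies below it (top at 138 mm).
- gate (a joint): Travel of the steel outlet gate below the deck, m: 0 shut, 0.052 fully open; opens towards the feeder's +x; about 1.5 N to move; stays where it is left.
- gate_tab (a point): Point on the gate's upright red tab (12 mm along x, 8 mm along y, top 90 mm above the bench, from 56 mm up), 79 mm above the bench, 104 mm in front of the crank's axis. The tab moves with the gate and stands clear of the deck's front edge by 12 mm.
- pan: Loose open steel pan, 100 x 100 x 42 mm, wall 2.5 mm, 0.25 kg, origin at the centre of its underside. Its front is its own -y. Pushed against the stop its origin lies at x = 0, y = -51 mm of the feeder.
- pan_grip (a point): Point on the pan's grip blade, a black upright blade (10 mm thick along the pan's x, 28 mm long along y, from 6 to 64 mm above the bench) 76 mm in front of the pan's origin (pan's -y) and 50 mm above the bench.
- briquette_1: Brown pressed briquette, a rounded oblong lump 29 mm long and 23 mm thick, 16 g; origin at its centre, x along its length. At the start it lies in a pocket of the star wheel on the deck; the pocket over the outlet is empty.
- briquette_2: Brown pressed briquette, a rounded oblong lump 29 mm long and 23 mm thick, 16 g; origin at its centre, x along its length. At the start it lies in a pocket of the star wheel on the deck; the pocket over the outlet is empty.
- briquette_3: Brown pressed briquette, a rounded oblong lump 29 mm long and 23 mm thick, 16 g; origin at its centre, x along its length. At the start it lies in a pocket of the star wheel on the deck; the pocket over the outlet is empty.
- briquette_4: Brown pressed briquette, a rounded oblong lump 29 mm long and 23 mm thick, 16 g; origin at its centre, x along its length. At the start it lies in a pocket of the star wheel on the deck; the pocket over the outlet is empty.
- briquette_5: Brown pressed briquette, a rounded oblong lump 29 mm long and 23 mm thick, 16 g; origin at its centre, x along its length. At the start it lies in a pocket of the star wheel on the deck; the pocket over the outlet is empty.
- vial_red: Upright sample vial with red cap, 32 mm across, 72 mm high, origin at its foot's centre. To be left alone.
- vial_green: Upright sample vial with green cap, 32 mm across, 72 mm high, origin at its foot's centre. To be left alone.
- timer: White laboratory timer lying flat, 70 x 64 x 18 mm, origin at the centre of its underside. To be left alone.
Not all that is in view belongs to the job. What is shaped like the briquette_5 but blue, turquoise or yellow is not meant.

How it is judged:
On the way, in this order (a step that is already met when the one before it is completed fails the run):
1. the pan is in the bay against its stop (within about 9 mm), the gate still shut (y of pan in the frame of feeder above -0.06 m and x of pan in the frame of feeder between -0.008 and 0.008 m and value of joint gate below 0.005 m), for 0.2 s.
2. the gate is open (at least 45 of 52 mm) (y of pan in the frame of feeder above -0.06 m and x of pan in the frame of feeder between -0.008 and 0.008 m and value of joint gate above 0.045 m), for 0.2 s.
3. the crank has made two full turns (within 0.6 rad) and all five briquettes lie in the pan (y of pan in the frame of feeder above -0.06 m and x of pan in the frame of feeder between -0.008 and 0.008 m and (value of joint crank between 11.9664 and 13.1664 rad or value of joint crank between -13.1664 and -11.9664 rad) and x of briquette_1 in the frame of pan between -0.05 and 0.05 m and y of briquette_1 in the frame of pan between -0.05 and 0.05 m and z of briquette_1 in the frame of pan between -0.01 and 0.045 m and x of briquette_2 in the frame of pan between -0.05 and 0.05 m and y of briquette_2 in the frame of pan between -0.05 and 0.05 m and z of briquette_2 in the frame of pan between -0.01 and 0.045 m and x of briquette_3 in the frame of pan between -0.05 and 0.05 m and y of briquette_3 in the frame of pan between -0.05 and 0.05 m and z of briquette_3 in the frame of pan between -0.01 and 0.045 m and x of briquette_4 in the frame of pan between -0.05 and 0.05 m and y of briquette_4 in the frame of pan between -0.05 and 0.05 m and z of briquette_4 in the frame of pan between -0.01 and 0.045 m and x of briquette_5 in the frame of pan between -0.05 and 0.05 m and y of briquette_5 in the frame of pan between -0.05 and 0.05 m and z of briquette_5 in the frame of pan between -0.01 and 0.045 m), for 0.2 s.
4. the gate is shut again (within 5 mm) (value of joint gate below 0.005 m), for 0.2 s.
At the end, for the whole second after the job is handed in: The crank stands two full turns from its start (within 0.6 rad), the gate is shut within 5 mm, and the pan stands at rest flat on the bench, its origin at least 145 mm in front of the crank's axis (clear of the deck), with all five briquettes at rest inside it ((value of joint crank between 11.9664 and 13.1664 rad or value of joint crank between -13.1664 and -11.9664 rad) and value of joint gate below 0.005 m and y of pan in the frame of feeder below -0.145 m and height (world z) of pan below 0.008 m and angle between pan's own z axis and vertical below 0.06 rad and linear speed of pan below 0.02 m/s and x of briquette_1 in the frame of pan between -0.05 and 0.05 m and y of briquette_1 in the frame of pan between -0.05 and 0.05 m and z of briquette_1 in the frame of pan between -0.01 and 0.045 m and x of briquette_2 in the frame of pan between -0.05 and 0.05 m and y of briquette_2 in the frame of pan between -0.05 and 0.05 m and z of briquette_2 in the frame of pan between -0.01 and 0.045 m and x of briquette_3 in the frame of pan between -0.05 and 0.05 m and y of briquette_3 in the frame of pan between -0.05 and 0.05 m and z of briquette_3 in the frame of pan between -0.01 and 0.045 m and x of briquette_4 in the frame of pan between -0.05 and 0.05 m and y of briquette_4 in the frame of pan between -0.05 and 0.05 m and z of briquette_4 in the frame of pan between -0.01 and 0.045 m and x of briquette_5 in the frame of pan between -0.05 and 0.05 m and y of briquette_5 in the frame of pan between -0.05 and 0.05 m and z of briquette_5 in the frame of pan between -0.01 and 0.045 m and linear speed of each of briquette_1, briquette_2, briquette_3, briquette_4, briquette_5 below 0.05 m/s); the robot touches nothing.
It fails at once if the vial red is moved by more than 25 mm or tipped over (distance of vial_red from where it was at the start of the episode above 0.025 m or angle between vial_red's own z axis and vertical above 0.5 rad).
It fails at once if the vial green is moved by more than 25 mm or tipped over (distance of vial_green from where it was at the start of the episode above 0.025 m or angle between vial_green's own z axis and vertical above 0.5 rad).
It fails at once if the timer is moved by more than 25 mm or tipped over (distance of timer from where it was at the start of the episode above 0.025 m or angle between timer's own z axis and vertical above 0.5 rad).
It also fails if it takes over 72 s, if anything falls off the work surface, if the arm or the gripper's body presses on something with over 40 N, if the wrist force passes 120 N, or if a joint passes its speed limit or range.

## Working session

There is one attempt and no reset: what is moved stays moved. The work goes in short steps, Python scripts to look and compute and a tool call to move; the robot and the scene stay as the last step left them, time stands still between calls to the robot, and variables do not carry over. Pictures are saved under pics/ and viewed, at most 10 in all, crops included, and the job is handed in when it is done.

Besides the shell and the picture viewer there is one more tool, called after "Emit:" in YAML: its name, and indented under it one key for each argument. carry_out: Moves the arm, as the interface text tells. Its arguments: {"type":"object","properties":{"commands":{"type":"array","items":{"type":"array","items":{"type":"number"}}},"claw":{"type":"number"}},"required":["commands"]}

```bash
mkdir -p pics
python3 - <<'E'
from cell import arm, viewer, job
import cv2,numpy as np
s=arm.read_state();print(s['time'],s['position'],np.round(s['eef_rot'],3),s['opening'],arm.grip_point_offset)
for n in("side","top"):
    cv2.imwrite(f"pics/{n}0.png",cv2.resize(viewer.camera(n)[...,::-1],(800,600),interpolation=cv2.INTER_CUBIC))
    p=viewer.camera_params(n);print(n,p['fovy'],p['cx'],p['cy'],np.round(p['T'],3).tolist())
print(viewer.camera_params("wrist"))
E
```

```text
0.0 [0.15039996 0.50272648 0.23083317] [[-0.958  0.287 -0.   ]
 [ 0.287  0.958 -0.001]
 [ 0.    -0.001 -1.   ]] 0.9979699872144281 0.0187
side 48.73118841564126 253.33961080398933 190.44101790025957 [[-0.995, -0.054, 0.082, 0.477], [-0.097, 0.403, -0.91, 0.608], [0.016, -0.913, -0.407, 0.471], [0.0, 0.0, 0.0, 1.0]]
top 49.88501584530204 256.8282861366824 187.93664190022238 [[-0.054, -0.978, 0.203, 0.339], [-0.999, 0.053, -0.012, -0.158], [0.001, -0.203, -0.979, 1.001], [0.0, 0.0, 0.0, 1.0]]
{'fovy': 58.74930968438396, 'cx': 255.68540817302176, 'cy': 191.68525022839844, 'hand_eye': array([[-2.58560409e-04, -9.50614611e-01, -3.10373638e-01,
         7.90984066e-02],
       [ 9.99999861e-01, -1.03474905e-04, -5.16137963e-04,
        -1.73229048e-04],
       [ 4.58532406e-04, -3.10373728e-01,  9.50614506e-01,
        -1.43283505e-01],
       [ 0.00000000e+00,  0.00000000e+00,  0.00000000e+00,
         1.00000000e+00]])}
```

View pics/top0.png

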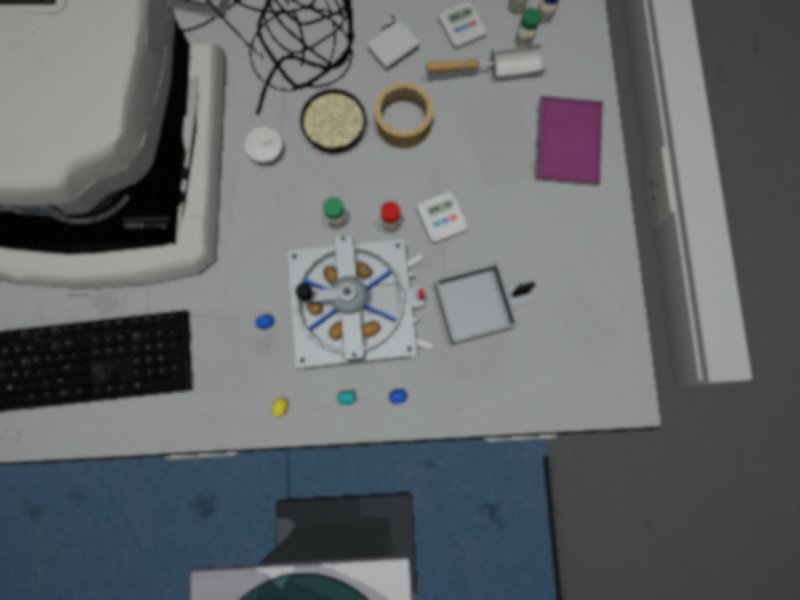

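View pics/side0.png

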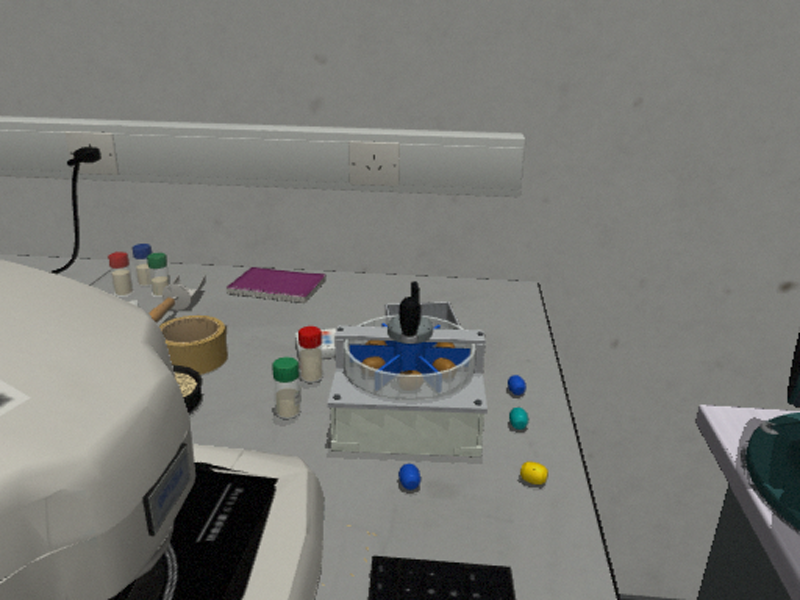

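The top view shows the feeder with its crank axis near (348,293) and its front facing right (world −y). The pan is at (475,304), slightly turned, with its blade at (523,289). The vials are at (334,210) and (390,215), and the timer is at (442,217). I'll take an enlarged crop for accurate pixel positions.

```bash
cat > h.py <<'E'
from cell import arm, viewer, job
import cv2,numpy as np
def proj(n,P,T=None):
    p=viewer.camera_params(n);T=p['T'] if T is None else T
    f=192/np.tan(np.radians(p['fovy']/2));q=np.linalg.inv(T)@np.r_[P,1]
    return np.array([p['cx']+f*q[0]/q[2],p['cy']+f*q[1]/q[2]])
def ray(n,u,v,z,T=None):
    p=viewer.camera_params(n);T=p['T'] if T is None else T
    f=192/np.tan(np.radians(p['fovy']/2))
    d=T[:3,:3]@np.array([(u-p['cx'])/f,(v-p['cy'])/f,1]);o=T[:3,3]
    return o+d*(z-o[2])/d[2]
def wristT():
    s=arm.read_state();T=np.eye(4);T[:3,:3]=s['eef_rot'];T[:3,3]=s['position']
    return T@viewer.camera_params("wrist")['hand_eye']
def crop(n,x,y,w,h,k,name):
    im=viewer.camera(n)[y:y+h,x:x+w,::-1]
    cv2.imwrite("pics/"+name,cv2.resize(im,None,fx=k,fy=k,interpolation=cv2.INTER_CUBIC))
E
python3 -c "
from h import *
crop('top',170,120,190,130,4.2,'c1.png')"
```

```text
(no output)
```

View pics/c1.png

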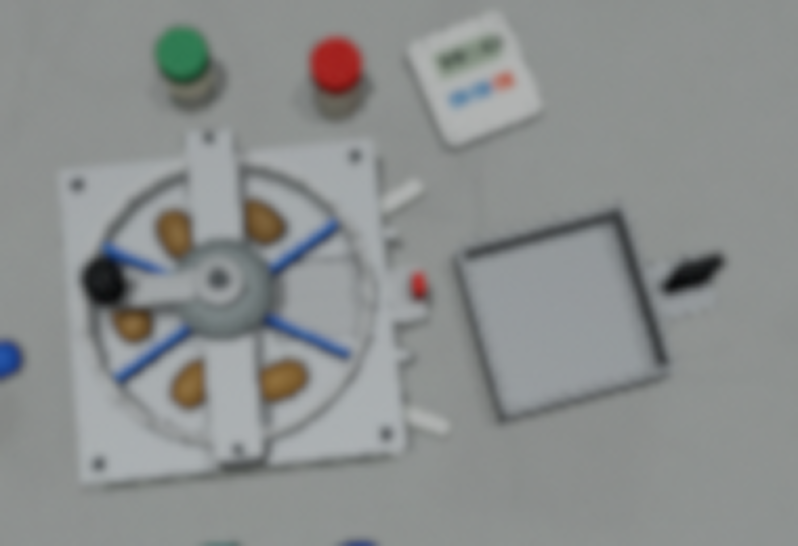

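The crop shows the deck screws at (78,185), (355,156), (386,433) and (98,464), and the knob at (104,280). The tab is at (419,280), the pan rim corners at (456,255), (618,208), (668,372) and (502,422), and the blade runs (668,288)–(722,260).

Run:
```python
from h import *
g=lambda u,v,z:ray('top',170+u/4.2,120+v/4.2,z)[:2]
S=np.array([g(*p,.066) for p in[(78,185),(355,156),(386,433),(98,464)]]);O=S.mean(0)
D=np.array([g(*p,.066) for p in[(60,172),(375,140),(408,450),(83,485)]])
P=np.array([g(*p,.042) for p in[(456,255),(618,208),(668,372),(502,422)]])
def info(n,A):
    c=A.mean(0);fr=(A[1]+A[2]-A[0]-A[3]);fr/=np.hypot(*fr);print(n,c.round(4),'front dir',np.degrees(np.arctan2(fr[1],fr[0])).round(2),[np.hypot(*(A[i]-A[i-1])).round(4) for i in range(4)])
info('screws',S);info('deck',D);info('pan',P)
print('knob',g(104,280,.178),'axis128',g(219,279,.145),'tab',g(419,278,.09),'bladetop',g(672,288,.064),g(722,260,.064))
for n,p in dict(vg=(182,50,.072),vr=(336,62,.072),t0=(405,45,.018),t1=(497,10,.018),t2=(545,103,.018),t3=(457,148,.018)).items():print(n,g(*p))
```

```text
screws [ 0.524 -0.095] front dir -86.9 [np.float64(0.1562), np.float64(0.1552), np.float64(0.1563), np.float64(0.1561)]
deck [ 0.523  -0.0963] front dir -86.99 [np.float64(0.1752), np.float64(0.1768), np.float64(0.1748), np.float64(0.1758)]
pan [ 0.5152 -0.2797] front dir -76.45 [np.float64(0.0982), np.float64(0.0966), np.float64(0.0978), np.float64(0.0974)]
knob [ 0.51845669 -0.04248201] axis128 [ 0.52306799 -0.09574701] tab [ 0.52969898 -0.19895199] bladetop [ 0.52202096 -0.33913692] [ 0.53630121 -0.3682023 ]
vg [ 0.67155754 -0.07450429]
vr [ 0.65983627 -0.16067638]
t0 [ 0.68692799 -0.20241698]
t1 [ 0.70596813 -0.25869967]
t2 [ 0.64646008 -0.28302429]
t3 [ 0.62166116 -0.22922841]
```

Measurements fit the known sizes to about 2 mm. The feeder origin is (0.5235,−0.0955) with yaw 3.0°, and the pan is at (0.515,−0.280) with yaw 13.5° and its blade near (0.531,−0.355). Next I'll move the hand above the blade.

Emit:
carry_out:
  commands:
    - [0.0105,-0.0277,0,0,0,-0.0522]
    - [0.0105,-0.0277,0,0,0,-0.0522]
    - [0.0105,-0.0277,0,0,0,-0.0522]
    - [0.0105,-0.0277,0,0,0,-0.0522]
    - [0.0105,-0.0277,0,0,0,-0.0522]
    - [0.0105,-0.0277,0,0,0,-0.0522]
    - [0.0105,-0.0277,0,0,0,-0.0522]
    - [0.0105,-0.0277,0,0,0,-0.0522]
    - [0.0105,-0.0277,0,0,0,-0.0522]
    - [0.0105,-0.0277,0,0,0,-0.0522]
    - [0.0105,-0.0277,0,0,0,-0.0522]
    - [0.0105,-0.0277,0,0,0,-0.0522]
    - [0.0105,-0.0277,0,0,0,-0.0522]
    - [0.0105,-0.0277,0,0,0,-0.0522]
    - [0.0105,-0.0277,0,0,0,-0.0522]
    - [0.0105,-0.0277,0,0,0,-0.0522]
    - [0.0105,-0.0277,0,0,0,-0.0522]
    - [0.0105,-0.0277,0,0,0,-0.0522]
    - [0.0105,-0.0277,0,0,0,-0.0522]
    - [0.0105,-0.0277,0,0,0,-0.0522]

```text
time: 1.82
position: [0.3606, -0.0526, 0.2313]
eef_rot: [[-0.231, 0.973, 0.0], [0.973, 0.231, 0.0], [0.0, 0.0, -1.0]]
contact_force: [1.0, 1.2, 0.1]
opening: 1.0
gripper_force: 0.0
```

Emit:
carry_out:
  commands:
    - [0.0143,-0.0254,0,0,0,0]
    - [0.0143,-0.0254,0,0,0,0]
    - [0.0143,-0.0254,0,0,0,0]
    - [0.0143,-0.0254,0,0,0,0]
    - [0.0143,-0.0254,0,0,0,0]
    - [0.0143,-0.0254,0,0,0,0]
    - [0.0143,-0.0254,0,0,0,0]
    - [0.0143,-0.0254,0,0,0,0]
    - [0.0143,-0.0254,0,0,0,0]
    - [0.0143,-0.0254,0,0,0,0]
    - [0.0143,-0.0254,0,0,0,0]
    - [0.0143,-0.0254,0,0,0,0]
    - [0,0,0,0,0,0]
    - [0,0,0,0,0,0]
  claw: 70

```text
time: 2.98
position: [0.5323, -0.3568, 0.23]
eef_rot: [[-0.233, 0.973, -0.001], [0.973, 0.233, 0.001], [0.001, -0.001, -1.0]]
contact_force: [-0.9, 0.7, 0.1]
opening: 0.697
gripper_force: 0.0
```

Run:
```python
from h import *
s=arm.read_state();print(s['time'],s['position'],np.degrees(np.arctan2(s['eef_rot'][1,0],s['eef_rot'][0,0])),s['opening'])
T=wristT();print([proj('wrist',p,T).round() for p in[(.529,-.3537,.064),(.533,-.3536,.05)]])
crop('wrist',0,0,512,384,1.5,'w1.png')
```

```text
2.9833 [ 0.53228633 -0.35677994  0.230027  ] 103.46479912994235 0.6971803690452872
[array([253., 166.]), array([257., 163.])]
```

View pics/w1.png

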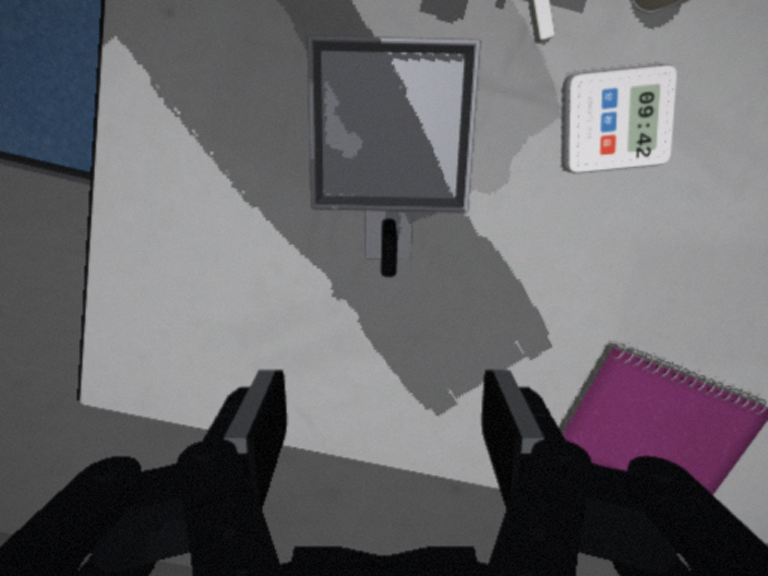

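The blade is at (389,246) in the wrist view, centred between the fingers and aligned. I'll descend and grip.

Emit:
carry_out:
  commands:
    - [0.001,0.0,-0.03,0,0,0]
    - [0,0,-0.03,0,0,0]
    - [0,0,-0.03,0,0,0]
    - [0,0,-0.03,0,0,0]
    - [0,0,-0.03,0,0,0]
    - [0,0,-0.025,0,0,0]
    - [0,0,-0.015,0,0,0]
    - [0,0,-0.006,0,0,0]
    - [0,0,0,0,0,0]

```text
time: 3.78
position: [0.5324, -0.3547, 0.0346]
eef_rot: [[-0.234, 0.972, -0.001], [0.972, 0.234, 0.001], [0.002, -0.001, -1.0]]
contact_force: [-0.6, -0.2, 0.8]
opening: 0.7
gripper_force: 0.0
```

Emit:
carry_out:
  commands:
    - [0,0,0,0,0,0]
    - [0,0,0,0,0,0]
    - [0,0,0,0,0,0]
    - [0,0,0,0,0,0]
    - [0,0,0,0,0,0]
    - [0,0,0,0,0,0]
    - [0,0,0,0,0,0]
    - [0,0,0,0,0,0]
  claw: 0

```text
time: 4.45
position: [0.5337, -0.3563, 0.0363]
eef_rot: [[-0.234, 0.972, 0.001], [0.972, 0.234, -0.001], [-0.001, 0.001, -1.0]]
contact_force: [0.0, -0.3, 7.2]
opening: 0.105
gripper_force: 60.0
```

Emit:
carry_out:
  commands:
    - [0.0008,-0.0005,0.0015,0,0,-0.0366]
    - [0.0008,-0.0005,0,0,0,-0.0366]
    - [0.0008,-0.0006,0,0,0,-0.0366]
    - [0.0008,-0.0006,0,0,0,-0.0366]
    - [0.0006,-0.0006,0,0,0,-0.0366]
    - [0,0,0,0,0,0]
    - [0,0,0,0,0,0]

```text
time: 5.03
position: [0.5368, -0.3586, 0.0367]
eef_rot: [[-0.054, 0.999, -0.0], [0.999, 0.054, 0.0], [0.0, -0.0, -1.0]]
contact_force: [-0.4, -0.6, -2.6]
opening: 0.102
gripper_force: 58.6
```

Run:
```python
from h import *
s=arm.read_state();print(s['position'],np.degrees(np.arctan2(s['eef_rot'][1,0],s['eef_rot'][0,0])))
crop('wrist',0,0,512,384,1.56,'w2.png')
```

```text
[ 0.5368398  -0.35862714  0.03672855] 93.0983504904846
```

View pics/w2.png

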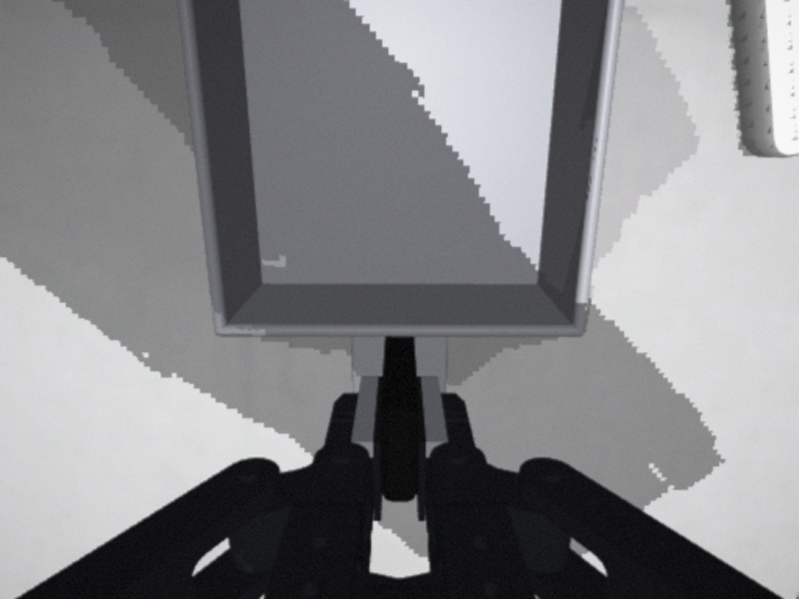

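The blade is held square and the pan sits on the feeder axis to within 1 mm. I'll push it in now.

Emit:
carry_out:
  commands:
    - [-0.0007,0.014,-0.0007,0,0,0]
    - [-0.0007,0.014,0,0,0,0]
    - [-0.0007,0.014,0,0,0,0]
    - [-0.0007,0.014,0,0,0,0]
    - [-0.0007,0.014,0,0,0,0]
    - [-0.0007,0.014,0,0,0,0]
    - [-0.0007,0.014,0,0,0,0]
    - [-0.0007,0.014,0,0,0,0]
    - [-0.0007,0.012,0,0,0,0]
    - [0,0,0,0,0,0]

```text
time: 5.92
position: [0.5304, -0.2319, 0.0362]
eef_rot: [[-0.055, 0.998, -0.0], [0.998, 0.055, 0.001], [0.001, -0.0, -1.0]]
contact_force: [0.3, 3.7, 3.9]
opening: 0.102
gripper_force: 59.5
```

Emit:
carry_out:
  commands:
    - [-0.0002,0.003,0,0,0,0]
    - [-0.0002,0.003,0,0,0,0]
    - [0,0.002,0,0,0,0]
    - [0,0,0,0,0,0]
    - [0,0,0,0,0,0]

```text
time: 6.33
position: [0.5305, -0.2271, 0.0363]
eef_rot: [[-0.053, 0.999, 0.001], [0.999, 0.053, -0.0], [-0.0, 0.001, -1.0]]
contact_force: [0.6, -2.4, 7.3]
opening: 0.107
gripper_force: 60.2
```

Emit:
carry_out:
  commands:
    - [0,0.002,0,0,0,0]
    - [0,0.002,0,0,0,0]
    - [0,0,0,0,0,0]
    - [0,0,0,0,0,0]
    - [0,0,0,0,0,0]

```text
time: 6.75
position: [0.5306, -0.2234, 0.0364]
eef_rot: [[-0.053, 0.999, 0.001], [0.999, 0.053, -0.001], [-0.001, 0.001, -1.0]]
contact_force: [0.5, -2.6, 7.0]
opening: 0.106
gripper_force: 60.1
```

Emit:
carry_out:
  commands:
    - [0,0.0015,0,0,0,0]
    - [0,0.0015,0,0,0,0]
    - [0,0.0015,0,0,0,0]
    - [0,0,0,0,0,0]
    - [0,0,0,0,0,0]

```text
time: 7.17
position: [0.531, -0.2206, 0.0365]
eef_rot: [[-0.052, 0.999, 0.001], [0.999, 0.052, -0.004], [-0.004, 0.001, -1.0]]
contact_force: [0.3, -14.3, 2.9]
opening: 0.108
gripper_force: 59.6
```

The stop is reached: y force is −14 N with the pan near −51 mm. I'll release, rise and move over the gate tab.

Emit:
carry_out:
  commands:
    - [0,-0.003,0,0,0,0]
    - [0,0,0,0,0,0]
    - [0,0,0,0,0,0]
    - [0,0,0,0,0,0]
    - [0,0,0.02,0,0,0]
    - [0,0,0.035,0,0,0]
    - [0,0,0.035,0,0,0]
    - [-0.0005,0.01,0,0,0,0]
    - [-0.0005,0.01,0,0,0,0]
    - [0,0,0,0,0,0]
    - [0,0,0,0,0,0]
  claw: 50

```text
time: 8.08
position: [0.5286, -0.2002, 0.125]
eef_rot: [[-0.054, 0.999, -0.002], [0.999, 0.054, 0.001], [0.001, -0.002, -1.0]]
contact_force: [-0.3, -0.2, -0.6]
opening: 0.499
gripper_force: 0.0
```

Run:
```python
from h import *
s=arm.read_state();print(s['position'],np.degrees(np.arctan2(s['eef_rot'][1,0],s['eef_rot'][0,0])))
T=wristT();O=np.array([.5235,-.0955]);ey=np.array([-.0532,.9986]);print([(proj('wrist',np.r_[O+y*ey,z],T)*1.56).round() for y,z in[(-.104,.09),(-.127,.064)]])
crop('wrist',0,0,512,384,1.56,'w3.png')
```

```text
[ 0.5286243  -0.20021393  0.12501011] 93.09716399027681
[array([399., 352.]), array([399., 377.])]
```

View pics/w3.png

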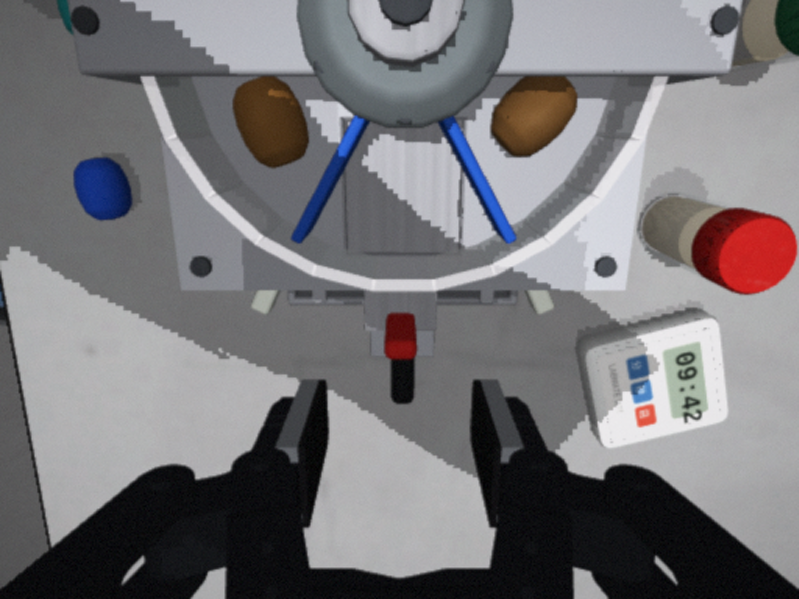

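The tab's top face is at (401,350), which matches the prediction, and the gate is shut. I'll descend, grip and open it.

Emit:
carry_out:
  commands:
    - [0.0005,-0.0007,-0.02,0,0,0]
    - [0,-0.0005,-0.02,0,0,0]
    - [0,0,-0.013,0,0,0]
    - [0,0,0,0,0,0]

```text
time: 8.47
position: [0.528, -0.2017, 0.0699]
eef_rot: [[-0.053, 0.999, -0.005], [0.999, 0.053, 0.003], [0.003, -0.004, -1.0]]
contact_force: [-0.0, 0.1, -0.7]
opening: 0.502
gripper_force: 0.0
```

Emit:
carry_out:
  commands:
    - [0,0,0,0,0,0]
    - [0,0,0,0,0,0]
    - [0,0,0,0,0,0]
    - [0,0,0,0,0,0]
    - [0,0,0,0,0,0]
    - [0,0,0,0,0,0]
  claw: 0

```text
time: 8.97
position: [0.5301, -0.2027, 0.0738]
eef_rot: [[-0.053, 0.999, 0.001], [0.999, 0.053, -0.001], [-0.001, 0.001, -1.0]]
contact_force: [-0.6, 0.5, 6.0]
opening: 0.117
gripper_force: 59.0
```

Emit:
carry_out:
  commands:
    - [0.007,0.0004,0,0,0,0]
    - [0.007,0.0004,0,0,0,0]
    - [0.007,0.0004,0,0,0,0]
    - [0.007,0.0004,0,0,0,0]
    - [0.007,0.0004,0,0,0,0]
    - [0.007,0.0004,0,0,0,0]
    - [0.006,0.0003,0,0,0,0]
    - [0.003,0.0002,0,0,0,0]
    - [0,0,0,0,0,0]
    - [0,0,0,0,0,0]

```text
time: 9.8
position: [0.581, -0.1999, 0.0738]
eef_rot: [[-0.053, 0.999, 0.001], [0.999, 0.053, -0.001], [-0.001, 0.001, -1.0]]
contact_force: [-2.2, -2.3, 5.8]
opening: 0.116
gripper_force: 59.3
```

Emit:
carry_out:
  commands:
    - [0.0015,0.0001,0,0,0,0]
    - [0.001,0,0,0,0,0]
    - [0,0,0,0,0,0]
    - [0,0,0,0,0,0]

```text
time: 10.13
position: [0.5814, -0.1999, 0.0736]
eef_rot: [[-0.052, 0.999, -0.003], [0.999, 0.052, -0.002], [-0.001, -0.003, -1.0]]
contact_force: [-14.7, -4.8, 14.6]
opening: 0.117
gripper_force: 60.2
```

Emit:
carry_out:
  commands:
    - [-0.0005,0,0,0,0,0]
    - [0,0,0,0,0,0]
    - [0,0,0,0,0,0]
    - [0,0,0,0,0,0]
    - [0,0,0.02,0,0,0]
    - [0,0,0.04,0,0,0]
    - [0,0,0.04,0,0,0]
    - [0,0,0.04,0,0,0]
    - [0,0,0,0,0,0]
  claw: 32

```text
time: 10.88
position: [0.5849, -0.2002, 0.2206]
eef_rot: [[-0.053, 0.999, 0.009], [0.999, 0.053, -0.004], [-0.005, 0.009, -1.0]]
contact_force: [0.6, 0.1, 0.5]
opening: 0.321
gripper_force: 0.0
```

Emit:
carry_out:
  commands:
    - [-0.0104,0.0265,0.003,0,0,0]
    - [-0.0104,0.0265,0.003,0,0,0]
    - [-0.0104,0.0265,0,0,0,0]
    - [-0.0104,0.0265,0,0,0,0]
    - [-0.0104,0.0265,0,0,0,0]
    - [-0.0104,0.0265,0,0,0,0]
    - [0,0,0,0,0,0]
    - [0,0,0,0,0,0]
  claw: 70

```text
time: 11.55
position: [0.5201, -0.0393, 0.2194]
eef_rot: [[-0.055, 0.998, 0.001], [0.998, 0.055, -0.0], [-0.0, 0.001, -1.0]]
contact_force: [0.3, -0.8, 0.1]
opening: 0.702
gripper_force: 0.0
```

Run:
```python
from h import *
s=arm.read_state();print(s['time'],s['position'])
a=viewer.camera('wrist');b=viewer.camera('top')[120:250,170:360]
cv2.imwrite('pics/t4.png',np.vstack([cv2.resize(b[...,::-1],(600,411),interpolation=cv2.INTER_CUBIC)[:300],cv2.resize(a[...,::-1],(600,300)[:2])]))
```

```text
11.55 [ 0.52014208 -0.03928881  0.21939483]
```

View pics/t4.png

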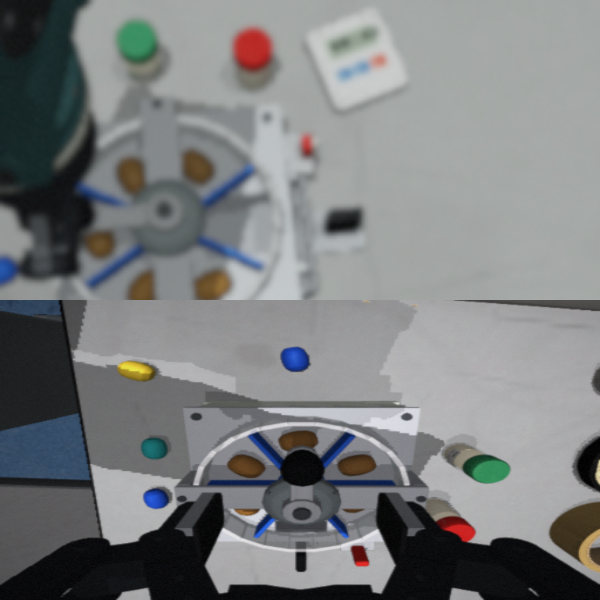

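The gate tab now stands at +x, fully open (stop force −14.7 N). The knob is centred between the fingers at (302,467). I'll grip it and compute the circle increments.

Emit:
carry_out:
  commands:
    - [0.0003,-0.0005,-0.03,0,0,0]
    - [0.0002,-0.0005,-0.025,0,0,0]
    - [0,0,-0.015,0,0,0]
    - [0,0,-0.002,0,0,0]
    - [0,0,0,0,0,0]

```text
time: 12.07
position: [0.5208, -0.0421, 0.1466]
eef_rot: [[-0.052, 0.999, -0.002], [0.999, 0.052, 0.0], [0.0, -0.001, -1.0]]
contact_force: [0.4, -0.4, -0.7]
opening: 0.699
gripper_force: 0.0
```

Emit:
carry_out:
  commands:
    - [0,0,0,0,0,0]
    - [0,0,0,0,0,0]
    - [0,0,0,0,0,0]
    - [0,0,0,0,0,0]
    - [0,0,0,0,0,0]
    - [0,0,0,0,0,0]
  claw: 0

```text
time: 12.57
position: [0.5215, -0.0416, 0.1482]
eef_rot: [[-0.053, 0.999, 0.002], [0.999, 0.053, -0.001], [-0.001, 0.002, -1.0]]
contact_force: [-0.4, 0.5, 6.3]
opening: 0.245
gripper_force: 58.4
```

Run:
```python
from h import *
s=arm.read_state();print(s['time'],s['position'])
a=np.radians(183.05+4.5+9*np.arange(20));print((8.63*np.c_[np.cos(a),np.sin(a)]).round(1).tolist())
```

```text
12.5667 [ 0.52146417 -0.04157947  0.14819434]
[[-8.6, -1.1], [-8.3, -2.5], [-7.8, -3.7], [-7.1, -4.9], [-6.3, -5.9], [-5.2, -6.9], [-4.1, -7.6], [-2.9, -8.1], [-1.6, -8.5], [-0.2, -8.6], [1.1, -8.6], [2.5, -8.3], [3.7, -7.8], [4.9, -7.1], [5.9, -6.3], [6.9, -5.2], [7.6, -4.1], [8.1, -2.9], [8.5, -1.6], [8.6, -0.2]]
```

Emit:
carry_out:
  commands:
    - [-0.0086,-0.0011,0,0,0,0]
    - [-0.0083,-0.0025,0,0,0,0]
    - [-0.0078,-0.0037,0,0,0,0]
    - [-0.0071,-0.0049,0,0,0,0]
    - [-0.0063,-0.0059,0,0,0,0]
    - [-0.0052,-0.0069,0,0,0,0]
    - [-0.0041,-0.0076,0,0,0,0]
    - [-0.0029,-0.0081,0,0,0,0]
    - [-0.0016,-0.0085,0,0,0,0]
    - [-0.0002,-0.0086,0,0,0,0]
    - [0.0011,-0.0086,0,0,0,0]
    - [0.0025,-0.0083,0,0,0,0]
    - [0.0037,-0.0078,0,0,0,0]
    - [0.0049,-0.0071,0,0,0,0]
    - [0.0059,-0.0063,0,0,0,0]
    - [0.0069,-0.0052,0,0,0,0]
    - [0.0076,-0.0041,0,0,0,0]
    - [0.0081,-0.0029,0,0,0,0]
    - [0.0085,-0.0016,0,0,0,0]
    - [0.0086,-0.0002,0,0,0,0]

```text
time: 14.23
position: [0.5272, -0.1517, 0.1481]
eef_rot: [[-0.053, 0.999, 0.001], [0.999, 0.053, -0.0], [-0.0, 0.001, -1.0]]
contact_force: [-0.5, 3.7, 9.4]
opening: 0.25
gripper_force: 59.1
```

Emit:
carry_out:
  commands:
    - [0,0,0,0,0,0]
    - [0,0,0,0,0,0]

```text
time: 14.4
position: [0.5276, -0.1516, 0.1481]
eef_rot: [[-0.053, 0.999, 0.002], [0.999, 0.053, -0.001], [-0.001, 0.002, -1.0]]
contact_force: [1.2, 0.9, 7.8]
opening: 0.25
gripper_force: 59.0
```

Emit:
carry_out:
  commands:
    - [0.0086,0.0011,0,0,0,0]
    - [0.0083,0.0025,0,0,0,0]
    - [0.0078,0.0037,0,0,0,0]
    - [0.0071,0.0049,0,0,0,0]
    - [0.0063,0.0059,0,0,0,0]
    - [0.0052,0.0069,0,0,0,0]
    - [0.0041,0.0076,0,0,0,0]
    - [0.0029,0.0081,0,0,0,0]
    - [0.0016,0.0085,0,0,0,0]
    - [0.0002,0.0086,0,0,0,0]
    - [-0.0011,0.0086,0,0,0,0]
    - [-0.0025,0.0083,0,0,0,0]
    - [-0.0037,0.0078,0,0,0,0]
    - [-0.0049,0.0071,0,0,0,0]
    - [-0.0059,0.0063,0,0,0,0]
    - [-0.0069,0.0052,0,0,0,0]
    - [-0.0076,0.0041,0,0,0,0]
    - [-0.0081,0.0029,0,0,0,0]
    - [-0.0085,0.0016,0,0,0,0]
    - [-0.0086,0.0002,0,0,0,0]

```text
time: 16.07
position: [0.5213, -0.0415, 0.1482]
eef_rot: [[-0.053, 0.999, 0.002], [0.999, 0.053, -0.001], [-0.001, 0.002, -1.0]]
contact_force: [1.6, -3.0, 6.0]
opening: 0.248
gripper_force: 58.9
```

Emit:
carry_out:
  commands:
    - [-0.0086,-0.0011,0,0,0,0]
    - [-0.0083,-0.0025,0,0,0,0]
    - [-0.0078,-0.0037,0,0,0,0]
    - [-0.0071,-0.0049,0,0,0,0]
    - [-0.0063,-0.0059,0,0,0,0]
    - [-0.0052,-0.0069,0,0,0,0]
    - [-0.0041,-0.0076,0,0,0,0]
    - [-0.0029,-0.0081,0,0,0,0]
    - [-0.0016,-0.0085,0,0,0,0]
    - [-0.0002,-0.0086,0,0,0,0]
    - [0.0011,-0.0086,0,0,0,0]
    - [0.0025,-0.0083,0,0,0,0]
    - [0.0037,-0.0078,0,0,0,0]
    - [0.0049,-0.0071,0,0,0,0]
    - [0.0059,-0.0063,0,0,0,0]
    - [0.0069,-0.0052,0,0,0,0]
    - [0.0076,-0.0041,0,0,0,0]
    - [0.0081,-0.0029,0,0,0,0]
    - [0.0085,-0.0016,0,0,0,0]
    - [0.0086,-0.0002,0,0,0,0]

```text
time: 17.73
position: [0.5272, -0.1516, 0.1481]
eef_rot: [[-0.053, 0.999, 0.001], [0.999, 0.053, -0.0], [-0.0, 0.001, -1.0]]
contact_force: [-0.9, 2.6, 8.5]
opening: 0.249
gripper_force: 59.2
```

Emit:
carry_out:
  commands:
    - [0.0086,0.0011,0,0,0,0]
    - [0.0083,0.0025,0,0,0,0]
    - [0.0078,0.0037,0,0,0,0]
    - [0.0071,0.0049,0,0,0,0]
    - [0.0063,0.0059,0,0,0,0]
    - [0.0052,0.0069,0,0,0,0]
    - [0.0041,0.0076,0,0,0,0]
    - [0.0029,0.0081,0,0,0,0]
    - [0.0016,0.0085,0,0,0,0]
    - [0.0002,0.0086,0,0,0,0]
    - [-0.0011,0.0086,0,0,0,0]
    - [-0.0025,0.0083,0,0,0,0]
    - [-0.0037,0.0078,0,0,0,0]
    - [-0.0049,0.0071,0,0,0,0]
    - [-0.0059,0.0063,0,0,0,0]
    - [-0.0069,0.0052,0,0,0,0]
    - [-0.0076,0.0041,0,0,0,0]
    - [-0.0081,0.0029,0,0,0,0]
    - [-0.0085,0.0016,0,0,0,0]
    - [-0.0086,0.0002,0,0,0,0]

```text
time: 19.4
position: [0.5213, -0.0415, 0.1481]
eef_rot: [[-0.053, 0.999, 0.002], [0.999, 0.053, -0.001], [-0.001, 0.002, -1.0]]
contact_force: [0.7, -2.6, 6.8]
opening: 0.242
gripper_force: 59.0
```

Emit:
carry_out:
  commands:
    - [0,0,0,0,0,0]
    - [0,0,0,0,0,0]
    - [0,0,0,0,0,0]
    - [0,0,0,0,0,0]

```text
time: 19.73
position: [0.5212, -0.0416, 0.1481]
eef_rot: [[-0.053, 0.999, 0.002], [0.999, 0.053, -0.0], [-0.001, 0.002, -1.0]]
contact_force: [-1.4, 0.5, 8.8]
opening: 0.25
gripper_force: 59.2
```

Two turns are done. I'll release, rise and check that all five briquettes have dropped.

Emit:
carry_out:
  commands:
    - [0,0,0,0,0,0]
    - [0,0,0,0,0,0]
    - [0,0,0,0,0,0]
    - [0,0,0,0,0,0]
    - [0,0,0.02,0,0,0]
    - [0,0,0.03,0,0,0]
    - [0,0,0.022,0,0,0]
    - [0,0,0,0,0,0]
  claw: 60

```text
time: 20.4
position: [0.5223, -0.0417, 0.2229]
eef_rot: [[-0.053, 0.999, 0.005], [0.999, 0.053, -0.001], [-0.002, 0.005, -1.0]]
contact_force: [0.5, 0.1, 0.4]
opening: 0.595
gripper_force: 0.0
```

Run:
```python
from h import *
s=arm.read_state();print(s['time'],s['position'])
crop('wrist',90,50,320,230,2.5,'w5.png')
```

```text
20.4 [ 0.52227574 -0.04167955  0.22291469]
```

View pics/w5.png

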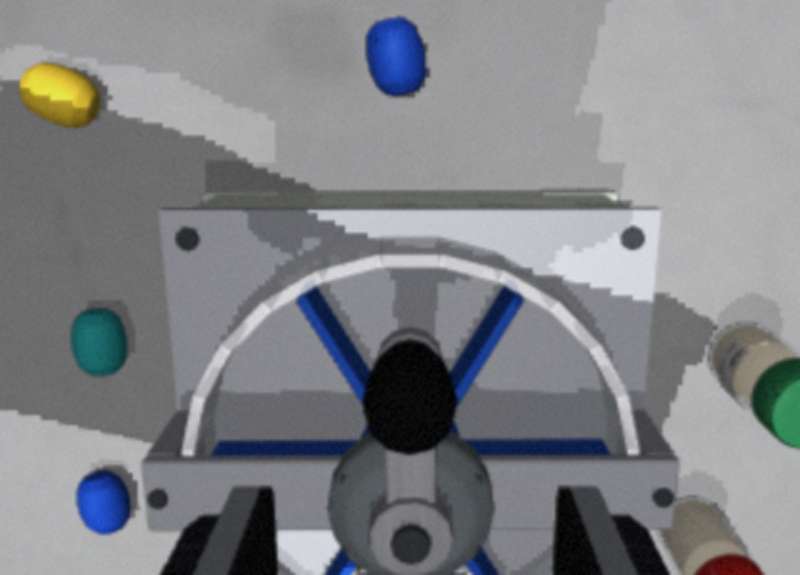

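The back pockets are empty and the crank is parked at +y. Now I'll go over the tab in its open position and check the front pockets from there.

Emit:
carry_out:
  commands:
    - [0.0099,-0.0265,0,0,0,0]
    - [0.0099,-0.0265,0,0,0,0]
    - [0.0099,-0.0265,0,0,0,0]
    - [0.0099,-0.0265,0,0,0,0]
    - [0.0099,-0.0265,0,0,0,0]
    - [0.0099,-0.0265,0,0,0,0]
    - [0,0,-0.035,0,0,0]
    - [0,0,-0.035,0,0,0]
    - [0,0,-0.025,0,0,0]
    - [0,0,0,0,0,0]
    - [0,0,0,0,0,0]
  claw: 36

```text
time: 21.37
position: [0.5793, -0.1999, 0.1231]
eef_rot: [[-0.053, 0.999, -0.003], [0.999, 0.053, 0.001], [0.002, -0.003, -1.0]]
contact_force: [0.7, -0.7, 1.5]
opening: 0.356
gripper_force: 0.0
```

Run:
```python
from h import *
s=arm.read_state();print(s['time'],s['position'])
crop('wrist',0,0,512,384,1.56,'w6.png')
```

```text
21.3667 [ 0.57932035 -0.19990754  0.12305766]
```

View pics/w6.png

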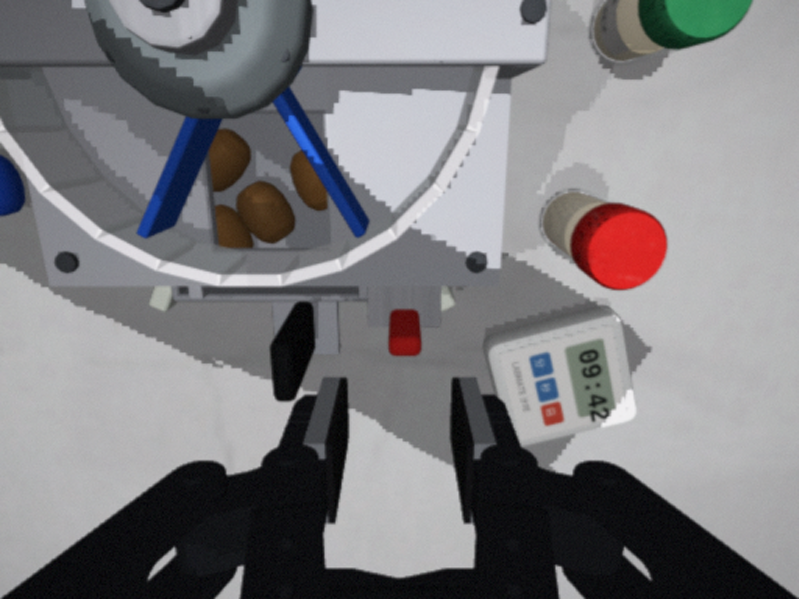

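The pockets are empty and the briquettes show through the outlet, four visible and one behind the edge. The tab is centred at (404,345), so I'll grip it and shut the gate.

Emit:
carry_out:
  commands:
    - [0.001,-0.001,-0.02,0,0,0]
    - [0,-0.0005,-0.02,0,0,0]
    - [0,0,-0.012,0,0,0]
    - [0,0,0,0,0,0]

```text
time: 21.75
position: [0.5811, -0.2017, 0.0718]
eef_rot: [[-0.053, 0.999, -0.001], [0.999, 0.053, 0.0], [0.0, -0.001, -1.0]]
contact_force: [-0.2, 1.2, -0.3]
opening: 0.36
gripper_force: 0.0
```

Emit:
carry_out:
  commands:
    - [0,0,0,0,0,0]
    - [0,0,0,0,0,0]
    - [0,0,0,0,0,0]
    - [0,0,0,0,0,0]
    - [0,0,0,0,0,0]
    - [0,0,0,0,0,0]
  claw: 0

```text
time: 22.25
position: [0.5813, -0.2022, 0.074]
eef_rot: [[-0.053, 0.999, 0.001], [0.999, 0.053, -0.001], [-0.001, 0.001, -1.0]]
contact_force: [-6.4, 0.1, 4.3]
opening: 0.118
gripper_force: 58.6
```

Emit:
carry_out:
  commands:
    - [-0.007,-0.0004,0,0,0,0]
    - [-0.007,-0.0004,0,0,0,0]
    - [-0.007,-0.0004,0,0,0,0]
    - [-0.007,-0.0004,0,0,0,0]
    - [-0.007,-0.0004,0,0,0,0]
    - [-0.007,-0.0004,0,0,0,0]
    - [-0.006,-0.0003,0,0,0,0]
    - [-0.003,-0.0002,0,0,0,0]
    - [0,0,0,0,0,0]
    - [0,0,0,0,0,0]

```text
time: 23.08
position: [0.5306, -0.205, 0.0739]
eef_rot: [[-0.053, 0.999, 0.003], [0.999, 0.053, -0.001], [-0.001, 0.003, -1.0]]
contact_force: [-0.9, 1.9, 8.7]
opening: 0.119
gripper_force: 59.3
```

Emit:
carry_out:
  commands:
    - [-0.0015,0,0,0,0,0]
    - [-0.001,0,0,0,0,0]
    - [0,0,0,0,0,0]
    - [0,0,0,0,0,0]

```text
time: 23.42
position: [0.5291, -0.2051, 0.074]
eef_rot: [[-0.053, 0.999, 0.004], [0.999, 0.053, -0.001], [-0.001, 0.004, -1.0]]
contact_force: [2.9, 3.1, 5.9]
opening: 0.113
gripper_force: 59.0
```

The gate is shut, its starting position being reached with stop contact. Now back to the blade.

Emit:
carry_out:
  commands:
    - [0.001,0,0,0,0,0]
    - [0,0,0,0,0,0]
    - [0,0,0,0,0,0]
    - [0,0,0,0,0,0]
    - [0,0,0.025,0,0,0]
    - [0,0,0.03,0,0,0]
    - [0.0005,-0.009,0,0,0,0]
    - [0.0005,-0.009,0,0,0,0]
    - [0,0,-0.03,0,0,0]
    - [0,0,-0.035,0,0,0]
    - [0,0,-0.022,0,0,0]
    - [0,0,0,0,0,0]
    - [0,0,0,0,0,0]
  claw: 45

```text
time: 24.5
position: [0.5288, -0.2226, 0.0391]
eef_rot: [[-0.053, 0.999, -0.003], [0.999, 0.053, 0.001], [0.002, -0.003, -1.0]]
contact_force: [0.3, 0.0, 1.8]
opening: 0.448
gripper_force: 0.0
```

Emit:
carry_out:
  commands:
    - [0,0,0,0,0,0]
    - [0,0,0,0,0,0]
    - [0,0,0,0,0,0]
    - [0,0,0,0,0,0]
    - [0,0,0,0,0,0]
    - [0,0,0,0,0,0]
    - [0,0,0,0,0,0]
  claw: 0

```text
time: 25.08
position: [0.5306, -0.2234, 0.0416]
eef_rot: [[-0.053, 0.999, 0.002], [0.999, 0.053, -0.002], [-0.002, 0.002, -1.0]]
contact_force: [-0.5, -0.7, 7.2]
opening: 0.109
gripper_force: 60.1
```

Emit:
carry_out:
  commands:
    - [0.0002,-0.004,0,0,0,0]
    - [0.0004,-0.008,0,0,0,0]
    - [0.0005,-0.01,0,0,0,0]
    - [0.0005,-0.01,0,0,0,0]
    - [0.0005,-0.01,0,0,0,0]
    - [0.0005,-0.01,0,0,0,0]
    - [0.0005,-0.01,0,0,0,0]
    - [0.0005,-0.01,0,0,0,0]
    - [0.0005,-0.01,0,0,0,0]
    - [0.0005,-0.01,0,0,0,0]
    - [0.0005,-0.01,0,0,0,0]
    - [0.0005,-0.01,0,0,0,0]
    - [0.0004,-0.008,0,0,0,0]
    - [0.0002,-0.004,0,0,0,0]
    - [0,0,0,0,0,0]
    - [0,0,0,0,0,0]

```text
time: 26.42
position: [0.5364, -0.3471, 0.0415]
eef_rot: [[-0.053, 0.999, 0.002], [0.999, 0.053, -0.001], [-0.001, 0.002, -1.0]]
contact_force: [-1.8, 1.8, 9.0]
opening: 0.101
gripper_force: 60.4
```

Emit:
carry_out:
  commands:
    - [0,0,0,0,0,0]
    - [0,0,0,0,0,0]
    - [0,0,0,0,0,0]
    - [0,0,0,0,0,0]
    - [0,0,0.02,0,0,0]
    - [0,0,0.035,0,0,0]
    - [0,-0.002,0.035,0,0,0]
    - [0,-0.02,0.035,0,0,0]
    - [0,-0.03,0.02,0,0,0]
    - [0,-0.03,0,0,0,0]
    - [0,0,0,0,0,0]
    - [0,0,0,0,0,0]
  claw: 50

```text
time: 27.42
position: [0.5356, -0.43, 0.1846]
eef_rot: [[-0.051, 0.999, -0.0], [0.999, 0.051, 0.0], [0.0, -0.0, -1.0]]
contact_force: [0.0, 0.9, -0.1]
opening: 0.502
gripper_force: 0.0
```

Run:
```python
from h import *
s=arm.read_state();print(s['time'],s['position'])
a=viewer.camera('wrist');b=viewer.camera('top')[120:250,170:360]
cv2.imwrite('pics/t7.png',np.vstack([cv2.resize(b[...,::-1],(440,300),interpolation=cv2.INTER_CUBIC),cv2.resize(a[...,::-1],(440,300))]))
```

```text
27.4167 [ 0.53562959 -0.42999698  0.184588  ]
```

View pics/t7.png

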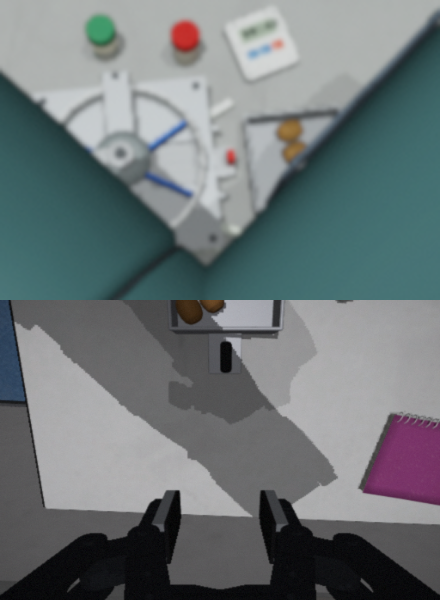

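The pan is out and upright, and the gate is shut. I've used all my picture views, so I'll count the briquettes in code from a better pose.

Emit:
carry_out:
  commands:
    - [0,0.005,0.03,0,0,0]
    - [0,0.03,0.03,0,0,0]
    - [0,0.03,0.03,0,0,0]
    - [0,0.02,0.01,0,0,0]
    - [0,0,0,0,0,0]
    - [0,0,0,0,0,0]

```text
time: 28.02
position: [0.5363, -0.3432, 0.2847]
eef_rot: [[-0.055, 0.998, 0.001], [0.998, 0.055, -0.001], [-0.001, 0.001, -1.0]]
contact_force: [0.9, -0.2, -1.6]
opening: 0.502
gripper_force: 0.0
```

Run:
```python
from h import *
T=wristT();im=viewer.camera('wrist');h=cv2.cvtColor(im,cv2.COLOR_RGB2HSV)
m=((h[...,0]>5)&(h[...,0]<25)&(h[...,1]>110)&(h[...,2]>40)).astype(np.uint8)
O=np.array([.5235,-.0955]);R=np.array([[.9986,.0532],[-.0532,.9986]])
n,l,st,c=cv2.connectedComponentsWithStats(m)
for i in range(1,n):
    if st[i,4]>40: print(st[i].tolist(),(R@(ray('wrist',*c[i],.014,T)[:2]-O)).round(3))
print([proj('wrist',np.r_[O+R.T@np.array(p),.042],T).round() for p in[(-.05,-.125),(.05,-.125),(.05,-.225),(-.05,-.225)]])
d=cv2.distanceTransform(m,cv2.DIST_L2,5)
pk=(d==cv2.dilate(d,np.ones((15,15))))&(d>5)
print([(x,y,round(float(d[y,x]),1)) for y,x in zip(*np.where(pk))])
b=m[30:330:5,130:400:4]
for r in b:
    if r.any():print(''.join('.#'[v] for v in r))
```

```text
[488, 0, 24, 71, 1307] [ 0.273 -0.12 ]
[218, 69, 23, 24, 386] [-0.031 -0.169]
[276, 71, 20, 26, 386] [ 0.035 -0.173]
[255, 74, 20, 25, 385] [ 0.011 -0.175]
[216, 88, 39, 34, 727] [-0.025 -0.196]
[array([207.,  35.]), array([304.,  36.]), array([300., 133.]), array([211., 132.])]
[(np.int64(511), np.int64(16), 16.4), (np.int64(511), np.int64(42), 17.0), (np.int64(511), np.int64(64), 5.4), (np.int64(229), np.int64(79), 8.8), (np.int64(286), np.int64(85), 9.4), (np.int64(265), np.int64(86), 9.4), (np.int64(265), np.int64(87), 9.4), (np.int64(243), np.int64(99), 8.8), (np.int64(244), np.int64(101), 8.8), (np.int64(225), np.int64(107), 9.2)]
.........................##.........................................
.......................#####.....##..####...........................
......................######....####.#####..........................
......................#####.....##########..........................
.......................###.###..##########..........................
..........................#####..###..###...........................
.......................########.....................................
......................#########.....................................
......................#####.##......................................
.......................####.........................................
........................##..........................................
```

All five briquettes are in the pan: three single blobs plus one double blob. The pan sits near feeder y −0.175, and nothing touches the hand.

```bash
python3 -c "
from cell import job
print(job.sign_off())"
```

```text
the job is handed in; nothing more can be done
None
```

I handed the job in at about 28 s of the 72 s allowed, with no verdict returned: all five briquettes are in the pan on the bench clear of the feeder, the gate is shut, the crank is two turns on and parked, and the hand never went near the vials or timer.

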